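# Put the printing stamps back on their own stands

## Robot

A 7-joint arm with a two-finger parallel gripper is mounted at the origin on the work surface. World frame = base frame: x ahead of the robot, y to its left, z up, the work surface at z = 0. Lengths are in m, angles in rad, forces in N, time in s.
With the tool pointing down it reaches from about 0.425 to 0.925 m from the base axis. Payload 6.8 kg.
Tool frame: the origin (TCP) lies midway between the tips of the shut fingers; the grasp point (between the pads) lies r.grip_point_offset behind it (r.grip_point_offset is the distance from the TCP to the grasp point, in m); z points along the fingers, y is the direction in which the jaws open and shut (so a half turn about z gives the same grasp; the last joint's range is limited). The gripper opens to 85 mm and grips with 20 to 120 N. Pads are 22 mm wide; open, the fingers measure 114 mm over their backs; the gripper's body (76 mm by 85 mm) begins 54 mm behind the grasp point. The pads swing forward as they close: fully open they stand 13 mm farther back than shut.
Start: joints at [-1.335, 0.477, 0.022, 1.555, -0.011, 1.109, -0.083], TCP at [0.228, 0.636, 0.2] pointing down, gripper open.
Joint ranges: [-2.96, 2.96], [-0.34, 2.1], [-1.41, 1.46], [0.24, 2.44], [-1.37, 4.51], [0.17, 1.92], [-2.96, 2.96]. Speed limits (rad/s): [2.39, 2.39, 3.14, 3.14, 3.14, 3.14, 3.14].

## Interface

Orientations are given as a rotation vector (axis times angle).
In Python, from bench import r gives the robot as it stands. The module is installed in compiled form; this text tells all that it offers.
- The arm moves only by the tool play_rows, never from a script. Its argument "deltas" is a list of rows, each a list of 3 entries, a list of its own where there are three numbers: the finger opening in mm, from 0 to 85.4, then the shift along the tool's x, y, z in mm, then the turn, a rotation vector about the tool's x, y, z in rad. A call has 1 to 8 rows; each row is the pose to reach, as a shift and turn from the pose measured when the call began, along the tool's axes at that moment; what a row does not reach only later rows make up. A row lasts 1/8 s, in which the tool goes at most 62.5 mm and 10.7 degrees, less where a joint would pass 70% of its speed; a pose out of reach is approached as far as the arm can. A call with a gripper value outside its range is refused whole. The fingers move at their own pace and stop on an object; "squeeze" is the grip in N (left out, the last holds). Time passes only in rows, so rows that repeat a pose let the fingers close. It gives the time, the measured TCP pose, the force and the opening at its end, in the units of the state.
- r.get_obs(): the state, without advancing time (a new reading comes with each control period).
- r.grab_frame(name): name is "scene" or "top" or "wrist"; returns (picture, depth): 480x640x3 uint8, red, green, blue; 480x640 float32, m along the optical axis (not along the pixel's ray), 0 where there is no reading.
- r.camera_model(name): a dict with "mtx" (3x3 intrinsics, pixels), "D" ([k1, k2, p1, p2, k3] as OpenCV has them; the pictures are not rectified), "rvec" (rotation vector, rad) and "tvec" (3), from world to camera coordinates, as OpenCV has them; the wrist camera has in their place "T_tool_cam" (4x4, takes a point from camera to tool coordinates, whose origin is the TCP and whose axes are the flange's). Camera axes: x right, y down, z forward; pixel columns grow to the right and rows downward; lengths in m; the calibration is good to about 2 mm. A picture is of the moment at which its call begins: read the wrist's pose just before it. camera_model takes no time and is no camera call.
- r.hand_in(): hands the job in, once; it reports no verdict.
The state is a dict: "clock": time; "joints": joint angles; "qvel": joint speeds; "tau": joint torques, N m; "tcp_pos": TCP position; "orientation": TCP orientation; "contact_force": force on the tool from outside, world axes, zero at the start; "moment": the same for the moment, N m; "grip_width": finger opening in m.
Only numpy, scipy, OpenCV 4.12 (cv2) and the standard library are available. Lean on these libraries where they do the work, as an engineer would, in place of code of your own. Each camera call takes 0.05 s, during which the arm holds its last target. There are 200 camera calls.

## Task

The four wooden printing stamps on the art table are all on the wrong stands. Put each one back, upright and centred on the cork pad of the stand whose dark wooden sign shows its shape, using the spare stand without a sign to set a stamp aside on the way, and let go of all of them. Leave the glass jar standing where it is.

Things in the scene. Friction and masses are not known exactly. Their poses are not given: they have to be found in the camera images.
- stamp_round_mid (a point): Loose wooden hand stamp (about 0.12 kg) with a round block, 62 mm across, 20 mm thick (its lowest 4 mm black rubber), and an upright round wooden handle 28 mm in diameter on its middle, from 20 to 66 mm above the underside. The point is on the middle axis, 33 mm above the underside (half-way up), so the handle reaches from 13 mm below to 33 mm above it. z points up along the handle.
- stamp_square_mid (a point): Loose wooden hand stamp (about 0.12 kg) with a square block, 54 mm along each side, 20 mm thick (its lowest 4 mm black rubber), and an upright round wooden handle 28 mm in diameter on its middle, from 20 to 66 mm above the underside. The point is on the middle axis, 33 mm above the underside (half-way up), so the handle reaches from 13 mm below to 33 mm above it. z points up along the handle.
- stamp_triangle_mid (a point): Loose wooden hand stamp (about 0.12 kg) with an equilateral triangular block, sides 73 mm (corners 42 mm from the middle), 20 mm thick (its lowest 4 mm black rubber), and an upright round wooden handle 28 mm in diameter on its middle, from 20 to 66 mm above the underside. The point is on the middle axis, 33 mm above the underside (half-way up), so the handle reaches from 13 mm below to 33 mm above it. z points up along the handle.
- stamp_cross_mid (a point): Loose wooden hand stamp (about 0.12 kg) with a plus-shaped block, 70 mm tip to tip, arms 22 mm wide, 20 mm thick (its lowest 4 mm black rubber), and an upright round wooden handle 28 mm in diameter on its middle, from 20 to 66 mm above the underside. The point is on the middle axis, 33 mm above the underside (half-way up), so the handle reaches from 13 mm below to 33 mm above it. z points up along the handle.
- pad_round (a point): Fixed stand: a plywood plate 150 x 100 mm, 6 mm thick, with a round cork pad 84 mm in diameter on it; a flat dark wooden round disc, about 35 to 40 mm across, is inlaid on the plate beyond the pad, 74 mm from the pad's middle along the stand's x: this is the home of the round stamp. The point is the middle of the cork pad's top, 9 mm above the table; z up, x along the plate (its edges lie at x = -48 and +102 mm from this point), roughly away from the robot.
- pad_square (a point): Fixed stand: a plywood plate 150 x 100 mm, 6 mm thick, with a round cork pad 84 mm in diameter on it; a flat dark wooden square, about 35 to 40 mm across, is inlaid on the plate beyond the pad, 74 mm from the pad's middle along the stand's x: this is the home of the square stamp. The point is the middle of the cork pad's top, 9 mm above the table; z up, x along the plate (its edges lie at x = -48 and +102 mm from this point), roughly away from the robot.
- pad_triangle (a point): Fixed stand: a plywood plate 150 x 100 mm, 6 mm thick, with a round cork pad 84 mm in diameter on it; a flat dark wooden triangle, about 35 to 40 mm across, is inlaid on the plate beyond the pad, 74 mm from the pad's middle along the stand's x: this is the home of the triangle stamp. The point is the middle of the cork pad's top, 9 mm above the table; z up, x along the plate (its edges lie at x = -48 and +102 mm from this point), roughly away from the robot.
- pad_cross (a point): Fixed stand: a plywood plate 150 x 100 mm, 6 mm thick, with a round cork pad 84 mm in diameter on it; a flat dark wooden plus-shaped cross, about 35 to 40 mm across, is inlaid on the plate beyond the pad, 74 mm from the pad's middle along the stand's x: this is the home of the cross stamp. The point is the middle of the cork pad's top, 9 mm above the table; z up, x along the plate (its edges lie at x = -48 and +102 mm from this point), roughly away from the robot.
- pad_spare (a point): Fixed stand: a plywood plate 150 x 100 mm, 6 mm thick, with a round cork pad 84 mm in diameter on it; it has no dark wooden sign: it is the spare stand, empty at the start, free for setting a stamp down on the way. The point is the middle of the cork pad's top, 9 mm above the table; z up, x along the plate (its edges lie at x = -48 and +102 mm from this point), roughly away from the robot.
- jar_mid (a point): Bystander: loose empty clear glass jar standing on the table among the stands, 68 mm across, 85 mm high, open at the top. The point is on its axis, half-way up. Not to be moved.
Not all that is in view belongs to the job. Leave any green, pink or turquoise look-alike of the part that bears stamp_square_mid alone.

How it is judged:
By the outcome, as a careful person would: the job done as asked, in the order asked, and still so for the second after the job is handed in, with the robot touching nothing.
It also fails if it takes over 144 s, if anything falls off the work surface, if the arm or the gripper's body presses on something with over 40 N, if the wrist force passes 120 N, or if a joint passes its speed limit or range.

## Working session

There is one attempt and no reset: what is moved stays moved. The work goes in short steps, Python scripts to look and compute and a tool call to move; the robot and the scene stay as the last step left them, time stands still between calls to the robot, and variables do not carry over. Pictures are saved under pics/ and viewed, about 12 in all and at most 16, crops included, and the job is handed in when it is done.

Besides the shell and the picture viewer there is one more tool, called as name(argument=value, ...), one argument or row to a line, values as JSON. play_rows: Moves the arm, as the interface text tells. Its arguments: {"type":"object","properties":{"deltas":{"type":"array"},"squeeze":{"type":"number"}},"required":["deltas"]}

```bash
mkdir -p pics
python3 - <<'E'
from bench import r
import cv2,numpy as np
o=r.get_obs();print({k:np.round(v,3).tolist() for k,v in o.items()},r.grip_point_offset)
for n in("top","scene"):
    p,d=r.grab_frame(n);cv2.imwrite(f"pics/{n}0.png",p[:,:,::-1]);np.save(f"pics/{n}0.npy",d)
    m=r.camera_model(n);print(n,{k:np.round(v,4).tolist() for k,v in m.items()})
print(r.camera_model("wrist"))
E
```

```text
{'clock': 0.0, 'joints': [-1.335, 0.478, 0.022, 1.556, -0.011, 1.109, -0.083], 'qvel': [-0.0, -0.0, 0.001, -0.0, -0.001, -0.0, -0.001], 'tau': [-0.0, -59.646, 1.608, -28.119, 0.013, 0.01, -0.0], 'tcp_pos': [0.227, 0.635, 0.199], 'orientation': [-0.537, -3.095, 0.003], 'contact_force': [0.111, 0.96, -0.292], 'moment': [0.007, 0.02, -0.018], 'grip_width': 0.086} 0.0187
top {'mtx': [[455.9033, 0.0, 317.8414], [0.0, 455.9033, 250.4203], [0.0, 0.0, 1.0]], 'D': [-0.1045, 0.0, 0.0, 0.0, 0.0], 'rvec': [2.0994, -2.14, 0.1968], 'tvec': [-0.0442, 0.506, 0.9635]}
scene {'mtx': [[534.6887, 0.0, 326.8959], [0.0, 534.6887, 235.574], [0.0, 0.0, 1.0]], 'D': [-0.1299, 0.0, 0.0, 0.0, 0.0], 'rvec': [1.6086, 2.1443, -0.7156], 'tvec': [0.201, -0.3257, 1.522]}
{'mtx': array([[397.49880498,   0.        , 322.26379045],
       [  0.        , 397.49880498, 241.57050324],
       [  0.        ,   0.        ,   1.        ]]), 'D': array([-0.0221582,  0.       ,  0.       ,  0.       ,  0.       ]), 'T_tool_cam': array([[ 7.72566854e-04, -9.51300265e-01, -3.08264836e-01,
         7.90121475e-02],
       [ 9.99999682e-01,  7.96137623e-04,  4.93104472e-05,
         4.80185867e-05],
       [ 1.98512192e-04, -3.08264776e-01,  9.51300577e-01,
        -1.73603238e-01],
       [ 0.00000000e+00,  0.00000000e+00,  0.00000000e+00,
         1.00000000e+00]])}
```

View pics/top0.png

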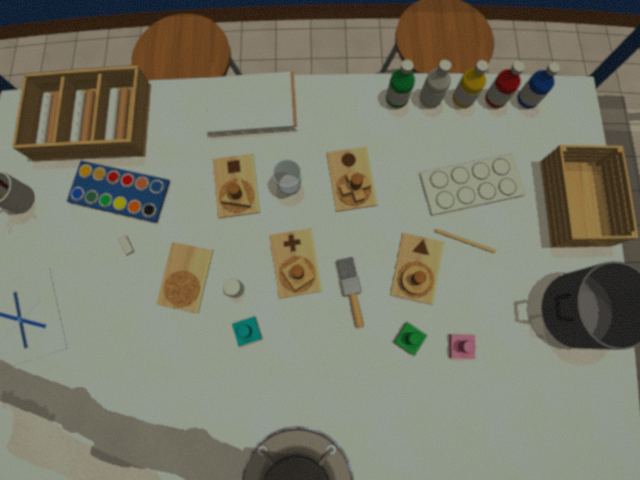

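View pics/scene0.png

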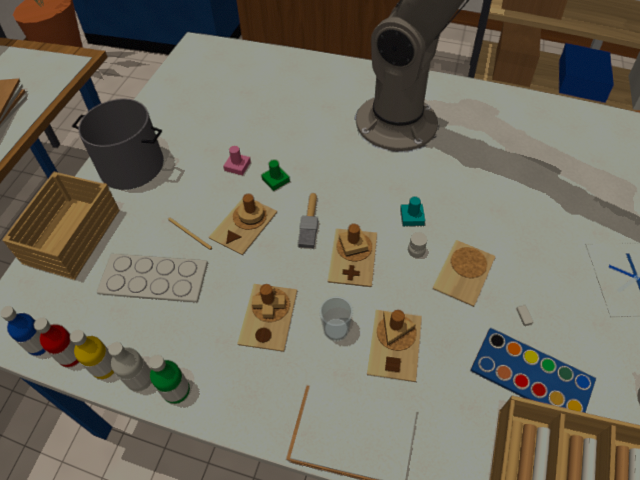

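The top view shows four stands with signs:

| Stand (sign) | Pixel | Stamp on it |
|---|---|---|
| Square | (236,185) | Triangle |
| Round | (352,180) | Cross |
| Cross | (295,262) | Square |
| Triangle | (417,268) | Round |

The spare stand is at (185,280) and the jar at (288,178).

There are four square candidates: wooden (297,272), turquoise (247,331), green (410,338) and pink (462,346). The wooden one fits the description. I'll confirm it in an enlarged crop and measure.

```bash
cat > h.py <<'E'
from bench import r
import cv2,numpy as np
from scipy.spatial.transform import Rotation as R
def cam(n,o=None):
    m=r.camera_model(n)
    if n=="wrist":
        T=np.eye(4);T[:3,:3]=R.from_rotvec(o["orientation"]).as_matrix();T[:3,3]=o["tcp_pos"]
        W=T@m["T_tool_cam"];return m["mtx"],m["D"],W[:3,:3],W[:3,3]
    A=cv2.Rodrigues(np.array(m["rvec"],float))[0];return m["mtx"],m["D"],A.T,-A.T@np.ravel(m["tvec"])
def at_z(n,px,z,o=None):
    K,D,A,c=cam(n,o)
    u=cv2.undistortPoints(np.array(px,float).reshape(-1,1,2),K,D).reshape(-1,2)
    d=np.c_[u,np.ones(len(u))]@A.T
    return c+d*((z-c[2])/d[:,2])[:,None]
E
python3 - <<'E'
from h import *
p=cv2.imread("pics/top0.png")
c=cv2.resize(p[140:320,150:450],None,fx=2.6667,fy=2.6667,interpolation=cv2.INTER_CUBIC);cv2.imwrite("pics/crop0.png",c)
h=cv2.cvtColor(p,cv2.COLOR_BGR2HSV);m=((h[...,0]>5)&(h[...,0]<28)&(h[...,1]>70)).astype(np.uint8)
m=cv2.morphologyEx(m,cv2.MORPH_CLOSE,np.ones((5,5)))
C,_=cv2.findContours(m[140:320,150:450],cv2.RETR_EXTERNAL,cv2.CHAIN_APPROX_NONE)
for k in C:
    if cv2.contourArea(k)<800:continue
    k=k.reshape(-1,2)+[150,140]
    w=at_z("top",k,.006)[:,:2].astype(np.float32)
    q=cv2.minAreaRect(w*1000);print(k.mean(0).round(),np.round(q[0],1),np.round(q[1],1),round(q[2],1))
E
```

```text
[184. 277.] [457.1 256.4] [100.  149.6] 78.0
[417. 268.] [ 467.9 -280.8] [ 99.  149.6] 75.9
[294. 263.] [485.7   0.7] [149.5  98.8] 7.8
[235. 186.] [676.4 141.1] [150.3  99.1] 6.6
[351. 179.] [ 687.6 -136.6] [150.4  97.5] 7.6
```

View pics/crop0.png

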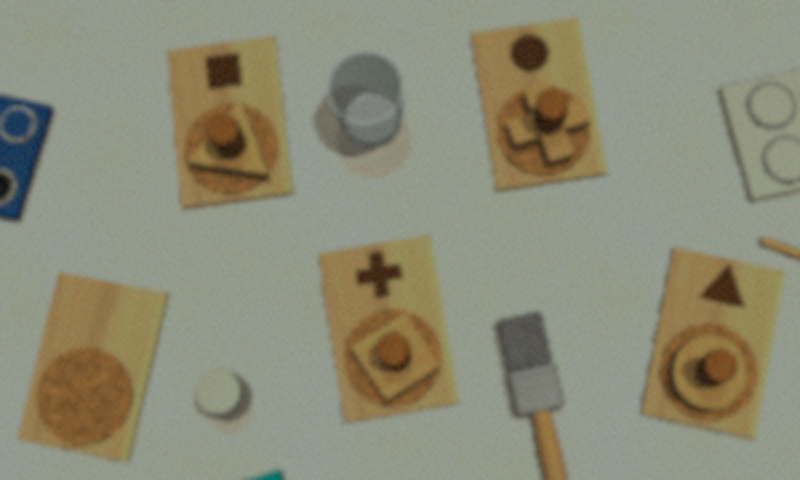

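The crop confirms that the square stamp to move is the wooden one at crop (394,351), on the cross stand. Handle tops in the crop: triangle (227,130), cross (551,107), square (394,351), round (717,367). The plate fits come out at 150x100 mm, as specified.

```bash
cat >> h.py <<'E'
PAD=dict(spare=(.4307,.2620),triangle=(.4417,-.2742),cross=(.4590,-.0030),square=(.6496,.1380),round=(.6608,-.1402))
def go(x,y,z,yaw=0,o=None):
    "delta in tool mm and turn to TCP (x,y,z); yaw 0: tool x=-X, y=+Y, z down"
    o=o or r.get_obs();A=R.from_rotvec(o["orientation"])
    B=R.from_euler("z",yaw)*R.from_matrix(np.diag([-1,1,-1]))
    print("at",np.round(o["tcp_pos"],4),"->",(x,y,z),"mm",(A.inv().apply(np.array([x,y,z])-o["tcp_pos"])*1000).round(1),"turn",(A.inv()*B).as_rotvec().round(3),"j",np.round(o["joints"],2),"t",round(o["clock"],2))
E
python3 - <<'E'
from h import *
d=np.load("pics/top0.npy")
K,D,A,c=cam("top")
px=np.array([[227,130],[551,107],[394,351],[717,367],[370,112]])/2.6667+[150,140]
for n,q,w in zip(["tri","cross","sq","round","jar"],px,at_z("top",px,.075)):
    dd=d[int(round(q[1])),int(round(q[0]))]
    u=cv2.undistortPoints(q.reshape(1,1,2),K,D).ravel();print(n,q.round(1),w.round(4),"depth pt",(A@(np.r_[u,1]*dd)+c).round(4))
for k,v in PAD.items(): print(k,v)
go(.65,.138,.2)
E
```

```text
tri [235.1 188.7] [0.6436 0.128  0.075 ] depth pt [0.6431 0.1277 0.0763]
cross [356.6 180.1] [ 0.6578 -0.1434  0.075 ] depth pt [ 0.6574 -0.1433  0.0761]
sq [297.7 271.6] [ 0.4545 -0.0101  0.075 ] depth pt [ 0.4543 -0.0101  0.0767]
round [418.9 277.6] [ 0.4363 -0.2693  0.075 ] depth pt [ 0.4365 -0.2696  0.0735]
jar [288.7 182. ] [0.6565 0.0081 0.075 ] depth pt [0.6814 0.0128 0.0046]
spare (0.4307, 0.262)
triangle (0.4417, -0.2742)
cross (0.459, -0.003)
square (0.6496, 0.138)
round (0.6608, -0.1402)
at [0.2273 0.6349 0.1994] -> (0.65, 0.138, 0.2) mm [-565.4 -325.4    0. ] turn [-0.002 -0.    -0.344] j [-1.34  0.48  0.02  1.56 -0.01  1.11 -0.08] t 0.1
```

play_rows(
  deltas=[
    [85,[-50,-29,0],[0,0,-0.05]],
    [85,[-100,-58,0],[0,0,-0.1]],
    [85,[-150,-87,0],[0,0,-0.15]],
    [85,[-200,-115,0],[0,0,-0.2]],
    [85,[-250,-145,0],[0,0,-0.25]],
    [85,[-300,-173,0],[0,0,-0.3]],
    [85,[-350,-202,0],[0,0,-0.344]],
    [85,[-400,-230,0],[0,0,-0.344]],
  ],
)

```text
clock: 1.1
tcp_pos: [0.5272, 0.2819, 0.1996]
orientation: [0.001, -3.141, 0.003]
contact_force: [0.4, 0.1, -0.5]
grip_width: 0.0848
```

```bash
python3 -c "
from h import *
go(.65,.13,.2)"
```

```text
at [0.5272 0.2819 0.1996] -> (0.65, 0.13, 0.2) mm [-122.7 -152.    -0.2] turn [-0.002 -0.001  0.001] j [-0.67  0.35  0.1   1.75 -0.04  1.04  1.01] t 1.1
```

play_rows(
  deltas=[
    [85,[-35,-43,0],[0,0,0]],
    [85,[-70,-86,0],[0,0,0]],
    [85,[-105,-129,0],[0,0,0]],
    [85,[-122,-152,0],[0,0,0]],
    [85,[-122,-152,0],[0,0,0]],
    [85,[-122,-152,0],[0,0,0]],
  ],
)

```text
clock: 1.85
tcp_pos: [0.6485, 0.1311, 0.1993]
orientation: [0.003, -3.139, 0.002]
contact_force: [-0.4, 1.2, -0.1]
grip_width: 0.0849
```

```bash
python3 -c "
from h import *
o=r.get_obs();p,d=r.grab_frame('wrist');cv2.imwrite('pics/w1.png',p[:,:,::-1])
import pickle;pickle.dump(o,open('pics/w1.pkl','wb'))
go(.644,.128,.036)
K,D,A,c=cam('wrist',o)
for q in [(.6436,.128,.075),(.6496,.138,.009)]:print(cv2.projectPoints((A.T@(np.array(q)-c)).reshape(1,3),np.zeros(3),np.zeros(3),K,D)[0].ravel())
"
```

```text
at [0.6484 0.1317 0.1994] -> (0.644, 0.128, 0.036) mm [  4.1  -3.5 163.4] turn [-0.001 -0.002  0.003] j [-0.41  0.46  0.16  1.6  -0.08  1.09  1.35] t 1.9
[318.42268764 214.15169098]
[329.87314864 203.43055502]
```

View pics/w1.png

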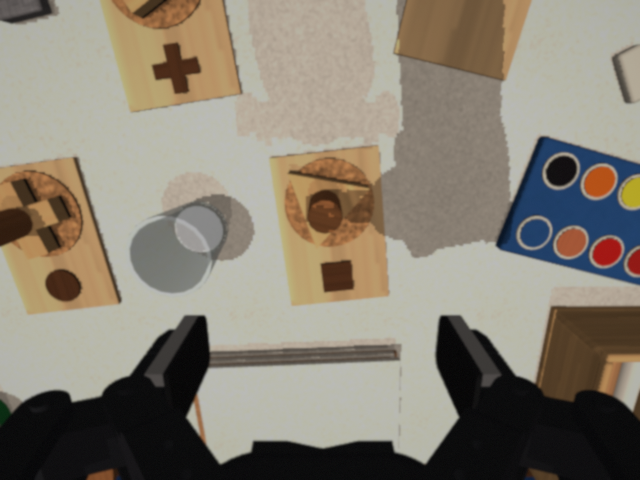

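The wrist view, with the image's down direction along world +x, shows the triangle stamp's handle near (325,212) and its pad near (329,203). That matches the projected pad (330,203). I'll use the wrist depth to find the handle top.

```bash
cat >> h.py <<'E'
def handle(guess,n="wrist",zr=(.066,.086),rad=.03):
    o=r.get_obs();p,d=r.grab_frame(n);K,D,A,c=cam(n,o)
    v,u=np.nonzero(d>0);w=cv2.undistortPoints(np.c_[u,v].astype(float).reshape(-1,1,2),K,D).reshape(-1,2)
    P=(np.c_[w,np.ones(len(w))]*d[v,u][:,None])@A.T+c
    k=(np.hypot(P[:,0]-guess[0],P[:,1]-guess[1])<rad)&(P[:,2]>zr[0])&(P[:,2]<zr[1])
    Q=P[k];(cx,cy),rr=cv2.minEnclosingCircle((Q[:,:2]*1000).astype(np.float32))
    print("n",k.sum(),"median",np.median(Q,0).round(4),"mean",Q.mean(0).round(4),"circ",round(cx,1),round(cy,1),round(rr,1),"px",u[k].mean().round(),v[k].mean().round());return Q
E
python3 -c "
from h import *
handle((.644,.13));handle((.644,.13),zr=(.072,.086))
"
```

```text
n 990 median [0.6443 0.133  0.0747] mean [0.6445 0.1329 0.0744] circ 645.5 132.8 13.9 px 324.0 215.0
n 926 median [0.6451 0.1331 0.0748] mean [0.6451 0.1329 0.0747] circ 645.6 132.9 13.9 px 324.0 216.0
```

play_rows(
  deltas=[
    [70,[3,1.3,50],[0,0,0]],
    [70,[3,1.3,100],[0,0,0]],
    [70,[3,1.3,140],[0,0,0]],
    [70,[3,1.3,163],[0,0,0]],
    [70,[3,1.3,163],[0,0,0]],
    [0,[3,1.3,163],[0,0,0]],
    [0,[3,1.3,163],[0,0,0]],
    [0,[3,1.3,163],[0,0,0]],
  ],
  squeeze=40,
)

```text
clock: 3.0
tcp_pos: [0.6463, 0.133, 0.0383]
orientation: [-0.005, 3.141, -0.001]
contact_force: [-0.7, -0.8, 5.8]
grip_width: 0.025
```

play_rows(
  deltas=[
    [0,[0,0,0],[0,0,0]],
    [0,[0,0,0],[0,0,0]],
    [0,[0,0,-15],[0,0,0]],
    [0,[0,0,-50],[0,0,0]],
    [0,[0,0,-100],[0,0,0]],
    [0,[0,0,-130],[0,0,0]],
    [0,[0,0,-130],[0,0,0]],
  ],
)

```text
clock: 3.88
tcp_pos: [0.6482, 0.1334, 0.172]
orientation: [-0.004, 3.135, 0.002]
contact_force: [0.1, -0.6, -1.2]
grip_width: 0.0254
```

```bash
python3 -c "
from h import *
go(.4307,.262,.166)"
```

```text
at [0.6482 0.1334 0.172 ] -> (0.4307, 0.262, 0.166) mm [217.1 129.2   4.7] turn [0.001 0.007 0.003] j [-0.41  0.48  0.16  1.63 -0.08  1.03  1.35] t 3.88
```

play_rows(
  deltas=[
    [0,[45,27,0],[0,0,0]],
    [0,[90,54,0],[0,0.007,0]],
    [0,[135,81,0],[0,0.007,0]],
    [0,[180,107,0],[0,0.007,0]],
    [0,[206,122,0],[0,0.007,0]],
    [0,[216.5,129,20],[0,0.007,0]],
    [0,[216.5,129,60],[0,0.007,0]],
    [0,[216.5,129,100],[0,0.007,0]],
  ],
)

```text
clock: 4.88
tcp_pos: [0.4311, 0.2617, 0.0691]
orientation: [0.006, -3.141, -0.001]
contact_force: [-0.5, 0.1, -1.1]
grip_width: 0.0254
```

```bash
python3 -c "
from h import *
go(.4315,.262,.040)"
```

```text
at [0.4311 0.2617 0.0691] -> (0.4315, 0.262, 0.04) mm [-0.4  0.3 29.1] turn [ 0.001 -0.001  0.004] j [-0.72  0.38  0.07  2.08 -0.04  0.69  0.94] t 4.88
```

play_rows(
  deltas=[
    [0,[-0.4,0.3,15],[0,0,0]],
    [0,[-0.4,0.3,25],[0,0,0]],
    [0,[-0.4,0.3,30.5],[0,0,0]],
    [0,[-0.4,0.3,30.5],[0,0,0]],
    [0,[-0.4,0.3,30.5],[0,0,0]],
  ],
)

```text
clock: 5.5
tcp_pos: [0.432, 0.2624, 0.0394]
orientation: [-0.005, 3.141, 0.003]
contact_force: [-0.5, 0.0, -0.7]
grip_width: 0.0253
```

play_rows(
  deltas=[
    [70,[0,0,0],[0,0,0]],
    [70,[0,0,0],[0,0,0]],
    [70,[0,0,0],[0,0,0]],
    [70,[0,0,-40],[0,0,0]],
    [70,[0,0,-90],[0,0,0]],
    [70,[0,0,-140],[0,0,0]],
    [70,[0,0,-160],[0,0,0]],
  ],
)

```text
clock: 6.38
tcp_pos: [0.4332, 0.263, 0.2026]
orientation: [-0.005, 3.137, 0.008]
contact_force: [-1.0, -0.4, -0.1]
grip_width: 0.0703
```

```bash
python3 -c "
from h import *
handle((.431,.262),zr=(.069,.086))
go(.455,-.005,.2)"
```

```text
n 951 median [0.4304 0.2619 0.0747] mean [0.4305 0.2619 0.0746] circ 431.3 262.0 13.9 px 320.0 215.0
at [0.4339 0.2634 0.204 ] -> (0.455, -0.005, 0.2) mm [ -20.3 -268.5    2.4] turn [0.006 0.006 0.003] j [-0.74  0.19  0.08  1.96 -0.02  0.99  0.93] t 6.42
```

play_rows(
  deltas=[
    [70,[-4,-50,2],[0,0,0]],
    [70,[-8,-100,2],[0,0,0]],
    [70,[-12,-150,2],[0,0,0]],
    [70,[-16,-200,2],[0,0.006,0]],
    [70,[-20,-250,2],[0,0.006,0]],
    [70,[-20,-268,2],[0,0.006,0]],
    [70,[-20,-268,2],[0,0.006,0]],
  ],
)

```text
clock: 7.3
tcp_pos: [0.4543, -0.0058, 0.2]
orientation: [-0.0, -3.14, -0.009]
contact_force: [1.4, 1.2, -0.6]
grip_width: 0.0698
```

```bash
python3 -c "
from h import *
Q=handle((.456,-.006),zr=(.069,.086))
go(*Q[:,:2].mean(0).round(4),.0375)"
```

```text
n 950 median [ 0.4559 -0.0087  0.0747] mean [ 0.4559 -0.0087  0.0746] circ 456.8 -8.6 13.9 px 317.0 222.0
at [ 0.4544 -0.0043  0.2   ] -> (np.float64(0.4559), np.float64(-0.0087), 0.0375) mm [ -1.7  -5.4 162.5] turn [ 0.006 -0.001  0.002] j [-0.39  0.11  0.29  2.08 -0.04  0.97  1.5 ] t 7.35
```

play_rows(
  deltas=[
    [70,[-2.4,-4.4,50],[0,0,0]],
    [70,[-2.4,-4.4,100],[0,0,0]],
    [70,[-2.4,-4.4,140],[0,0,0]],
    [70,[-2.4,-4.4,163],[0,0,0]],
    [70,[-2.4,-4.4,163],[0,0,0]],
    [0,[-2.4,-4.4,163],[0,0,0]],
    [0,[-2.4,-4.4,163],[0,0,0]],
    [0,[-2.4,-4.4,163],[0,0,0]],
  ],
)

```text
clock: 8.35
tcp_pos: [0.4577, -0.0077, 0.0381]
orientation: [-0.003, 3.14, 0.011]
contact_force: [-0.8, -0.4, 5.9]
grip_width: 0.0253
```

play_rows(
  deltas=[
    [0,[0,0,0],[0,0,0]],
    [0,[0,0,0],[0,0,0]],
    [0,[0,0,-15],[0,0,0]],
    [0,[0,0,-50],[0,0,0]],
    [0,[0,0,-100],[0,0,0]],
    [0,[0,0,-145],[0,0,0]],
    [0,[0,0,-145],[0,0,0]],
  ],
)

```text
clock: 9.22
tcp_pos: [0.46, -0.0086, 0.187]
orientation: [-0.003, 3.133, 0.013]
contact_force: [-0.1, 0.4, -1.4]
grip_width: 0.0254
```

```bash
python3 -c "
from h import *
go(.6496,.138,.17)"
```

```text
at [ 0.46   -0.0086  0.187 ] -> (0.6496, 0.138, 0.17) mm [-189.7  146.1   19.9] turn [0.008 0.009 0.002] j [-0.4   0.13  0.32  2.09 -0.06  0.93  1.52] t 9.22
```

play_rows(
  deltas=[
    [0,[-38,29,0],[0,0,0]],
    [0,[-76,58,0],[0,0,0]],
    [0,[-114,87,0],[0,0.005,0]],
    [0,[-152,116,0],[0.008,0.009,0]],
    [0,[-182,140,10],[0.008,0.009,0]],
    [0,[-190,146,40],[0.008,0.009,0]],
    [0,[-190,146,80],[0.008,0.009,0]],
    [0,[-190,146,115],[0.008,0.009,0]],
  ],
)

```text
clock: 10.22
tcp_pos: [0.6493, 0.1385, 0.0722]
orientation: [0.003, -3.139, 0.001]
contact_force: [-0.4, 0.8, -0.6]
grip_width: 0.0257
```

```bash
python3 -c "
from h import *
go(.6505,.138,.0385)"
```

```text
at [0.6493 0.1385 0.0722] -> (0.6505, 0.138, 0.0385) mm [-1.3 -0.5 33.7] turn [-0.001 -0.003  0.002] j [-0.47  0.6   0.24  1.7  -0.17  0.87  1.41] t 10.22
```

play_rows(
  deltas=[
    [0,[-1.3,-0.5,17],[0,0,0]],
    [0,[-1.3,-0.5,28],[0,0,0]],
    [0,[-1.3,-0.5,33.7],[0,0,0]],
    [0,[-1.3,-0.5,33.7],[0,0,0]],
    [0,[-1.3,-0.5,33.7],[0,0,0]],
  ],
)

```text
clock: 10.85
tcp_pos: [0.6512, 0.1382, 0.0394]
orientation: [0.003, -3.14, 0.0]
contact_force: [-1.6, -0.2, -1.7]
grip_width: 0.0255
```

play_rows(
  deltas=[
    [70,[0,0,0],[0,0,0]],
    [70,[0,0,0],[0,0,0]],
    [70,[0,0,0],[0,0,0]],
    [70,[0,0,-40],[0,0,0]],
    [70,[0,0,-90],[0,0,0]],
    [70,[0,0,-140],[0,0,0]],
    [70,[0,0,-160],[0,0,0]],
  ],
)

```text
clock: 11.72
tcp_pos: [0.6531, 0.1384, 0.2033]
orientation: [-0.003, 3.138, 0.002]
contact_force: [0.3, -0.8, 0.0]
grip_width: 0.0702
```

```bash
python3 -c "
from h import *
handle((.65,.138),zr=(.069,.086))
go(.658,-.141,.2)"
```

```text
n 950 median [0.6491 0.1369 0.0747] mean [0.6493 0.137  0.0745] circ 650.0 137.1 13.8 px 320.0 213.0
at [0.6538 0.1386 0.2049] -> (0.658, -0.141, 0.2) mm [  -3.7 -279.7    4.3] turn [0.002 0.005 0.002] j [-0.49  0.47  0.27  1.59 -0.14  1.1   1.38] t 11.78
```

Square is home. Next is the cross stamp, passing above the 85 mm jar at 0.2 m.

play_rows(
  deltas=[
    [70,[-1,-50,2],[0,0,0]],
    [70,[-2,-100,2],[0,0,0]],
    [70,[-3,-150,2],[0,0,0]],
    [70,[-4,-200,2],[0,0.005,0]],
    [70,[-4,-250,3],[0,0.005,0]],
    [70,[-4,-280,3],[0,0.005,0]],
    [70,[-4,-280,3],[0,0.005,0]],
  ],
)

```text
clock: 12.65
tcp_pos: [0.6572, -0.1453, 0.2005]
orientation: [-0.006, -3.141, -0.001]
contact_force: [-0.6, 0.1, 0.5]
grip_width: 0.0698
```

```bash
python3 -c "
from h import *
Q=handle((.658,-.141),zr=(.069,.086))
c=cv2.minEnclosingCircle((Q[:,:2]*1000).astype(np.float32))[0]
go(c[0]/1000,c[1]/1000,.0375)"
```

```text
n 939 median [ 0.6608 -0.1446  0.0747] mean [ 0.6608 -0.1445  0.0745] circ 661.8 -144.4 13.9 px 323.0 224.0
at [ 0.6577 -0.1423  0.2004] -> (0.6617637939453125, -0.1443695983886719, 0.0375) mm [ -4.2  -2.5 162.9] turn [ 0.002 -0.001 -0.   ] j [-0.11  0.49  0.33  1.58 -0.17  1.11  1.83] t 12.7
```

play_rows(
  deltas=[
    [70,[-4.2,-2.3,50],[0,0,0]],
    [70,[-4.2,-2.3,100],[0,0,0]],
    [70,[-4.2,-2.3,140],[0,0,0]],
    [70,[-4.2,-2.3,163],[0,0,0]],
    [70,[-4.2,-2.3,163],[0,0,0]],
    [0,[-4.2,-2.3,163],[0,0,0]],
    [0,[-4.2,-2.3,163],[0,0,0]],
    [0,[-4.2,-2.3,163],[0,0,0]],
  ],
)

```text
clock: 13.7
tcp_pos: [0.6629, -0.1445, 0.039]
orientation: [0.001, 3.14, 0.003]
contact_force: [-0.6, -0.8, 4.5]
grip_width: 0.025
```

play_rows(
  deltas=[
    [0,[0,0,0],[0,0,0]],
    [0,[0,0,0],[0,0,0]],
    [0,[0,0,-15],[0,0,0]],
    [0,[0,0,-50],[0,0,0]],
    [0,[0,0,-100],[0,0,0]],
    [0,[0,0,-145],[0,0,0]],
    [0,[0,0,-145],[0,0,0]],
  ],
)

```text
clock: 14.58
tcp_pos: [0.6653, -0.1458, 0.1895]
orientation: [0.002, 3.131, 0.001]
contact_force: [-0.4, -0.1, -1.8]
grip_width: 0.0251
```

```bash
python3 -c "
from h import *
go(.4595,-.003,.17)"
```

```text
at [ 0.6653 -0.1458  0.1895] -> (0.4595, -0.003, 0.17) mm [206.2 142.5  17.5] turn [ 0.001  0.011 -0.001] j [-0.1   0.5   0.33  1.58 -0.18  1.08  1.84] t 14.57
```

play_rows(
  deltas=[
    [0,[41,28,0],[0,0,0]],
    [0,[82,57,0],[0,0,0]],
    [0,[123,85,0],[0,0.005,0]],
    [0,[164,114,0],[0,0.011,0]],
    [0,[198,137,10],[0,0.011,0]],
    [0,[206,142.5,40],[0,0.011,0]],
    [0,[206,142.5,80],[0,0.011,0]],
    [0,[206,142.5,115],[0,0.011,0]],
  ],
)

```text
clock: 15.58
tcp_pos: [0.4597, -0.0028, 0.0712]
orientation: [-0.001, -3.14, -0.001]
contact_force: [0.4, 0.5, -1.9]
grip_width: 0.0251
```

```bash
python3 -c "
from h import *
go(.460,-.003,.039)"
```

```text
at [ 0.4597 -0.0028  0.0712] -> (0.46, -0.003, 0.039) mm [-0.3 -0.3 32.2] turn [ 0.001 -0.001 -0.001] j [-0.35  0.32  0.26  2.18 -0.13  0.66  1.57] t 15.57
```

play_rows(
  deltas=[
    [0,[0,0,17],[0,0,0]],
    [0,[0,0,27],[0,0,0]],
    [0,[0,0,32.5],[0,0,0]],
    [0,[0,0,32.5],[0,0,0]],
    [0,[0,0,32.5],[0,0,0]],
  ],
)

```text
clock: 16.2
tcp_pos: [0.4599, -0.003, 0.0393]
orientation: [-0.001, -3.141, -0.002]
contact_force: [-1.7, -1.2, 2.7]
grip_width: 0.025
```

play_rows(
  deltas=[
    [70,[0,0,0],[0,0,0]],
    [70,[0,0,0],[0,0,0]],
    [70,[0,0,0],[0,0,0]],
    [70,[0,0,-40],[0,0,0]],
    [70,[0,0,-90],[0,0,0]],
    [70,[0,0,-140],[0,0,0]],
    [70,[0,0,-160],[0,0,0]],
  ],
)

```text
clock: 17.08
tcp_pos: [0.4615, -0.003, 0.2023]
orientation: [0.002, 3.138, 0.003]
contact_force: [-0.3, -0.1, -0.5]
grip_width: 0.0702
```

```bash
python3 -c "
from h import *
handle((.459,-.003),zr=(.069,.086))
go(.437,-.268,.2)"
```

```text
n 952 median [ 0.4578 -0.0036  0.0747] mean [ 0.4579 -0.0033  0.0746] circ 458.7 -3.2 14.0 px 321.0 214.0
at [ 0.4623 -0.0029  0.2036] -> (0.437, -0.268, 0.2) mm [  25.  -265.2    2.7] turn [ 0.003  0.006 -0.001] j [-0.41  0.11  0.3   2.06 -0.04  0.97  1.49] t 17.12
```

play_rows(
  deltas=[
    [70,[4,-50,2],[0,0,0]],
    [70,[8,-100,2],[0,0,0]],
    [70,[13,-150,2],[0,0,0]],
    [70,[18,-200,2],[0,0.005,0]],
    [70,[23,-248,3],[0,0.005,0]],
    [70,[25,-265,3],[0,0.005,0]],
    [70,[25,-265,3],[0,0.005,0]],
  ],
)

```text
clock: 18.0
tcp_pos: [0.4362, -0.269, 0.199]
orientation: [-0.007, -3.141, -0.004]
contact_force: [1.1, 0.5, -0.6]
grip_width: 0.0698
```

```bash
python3 -c "
from h import *
Q=handle((.437,-.268),zr=(.069,.086))
c=cv2.minEnclosingCircle((Q[:,:2]*1000).astype(np.float32))[0]
go(c[0]/1000,c[1]/1000,.0375)"
```

```text
n 957 median [ 0.4371 -0.2727  0.0747] mean [ 0.4373 -0.2728  0.0745] circ 438.1 -272.5 14.0 px 317.0 221.0
at [ 0.4367 -0.2676  0.199 ] -> (0.43811184692382815, -0.2725202941894531, 0.0375) mm [ -1.5  -5.4 161.5] turn [ 0.003 -0.    -0.002] j [-0.01  0.22  0.52  1.97 -0.13  0.99  2.14] t 18.05
```

play_rows(
  deltas=[
    [70,[-1.5,-5.1,50],[0,0,0]],
    [70,[-1.5,-5.1,100],[0,0,0]],
    [70,[-1.5,-5.1,140],[0,0,0]],
    [70,[-1.5,-5.1,161.5],[0,0,0]],
    [70,[-1.5,-5.1,161.5],[0,0,0]],
    [0,[-1.5,-5.1,161.5],[0,0,0]],
    [0,[-1.5,-5.1,161.5],[0,0,0]],
    [0,[-1.5,-5.1,161.5],[0,0,0]],
  ],
)

```text
clock: 19.05
tcp_pos: [0.4391, -0.2726, 0.0387]
orientation: [0.003, 3.14, 0.004]
contact_force: [0.4, -0.7, 5.6]
grip_width: 0.0252
```

play_rows(
  deltas=[
    [0,[0,0,0],[0,0,0]],
    [0,[0,0,0],[0,0,0]],
    [0,[0,0,-15],[0,0,0]],
    [0,[0,0,-50],[0,0,0]],
    [0,[0,0,-100],[0,0,0]],
    [0,[0,0,-145],[0,0,0]],
    [0,[0,0,-145],[0,0,0]],
  ],
)

```text
clock: 19.92
tcp_pos: [0.4408, -0.2744, 0.1877]
orientation: [0.004, 3.132, 0.0]
contact_force: [-0.3, -1.0, -2.2]
grip_width: 0.0252
```

```bash
python3 -c "
from h import *
go(.6618,-.1402,.17)"
```

```text
at [ 0.4408 -0.2744  0.1877] -> (0.6618, -0.1402, 0.17) mm [-220.5  134.7   19.7] turn [ 0.     0.009 -0.003] j [-0.01  0.25  0.53  1.97 -0.16  0.95  2.17] t 19.93
```

play_rows(
  deltas=[
    [0,[-44,27,0],[0,0,0]],
    [0,[-88,54,0],[0,0,0]],
    [0,[-132,81,0],[0,0.005,0]],
    [0,[-176,108,0],[0,0.009,0]],
    [0,[-212,130,10],[0,0.009,0]],
    [0,[-220.5,134.7,40],[0,0.009,0]],
    [0,[-220.5,134.7,80],[0,0.009,0]],
    [0,[-220.5,134.7,115],[0,0.009,0]],
  ],
)

```text
clock: 20.92
tcp_pos: [0.6613, -0.1398, 0.0719]
orientation: [-0.004, -3.139, -0.0]
contact_force: [0.6, -0.0, -1.0]
grip_width: 0.0251
```

```bash
python3 -c "
from h import *
go(.6618,-.1402,.0388)"
```

```text
at [ 0.6613 -0.1398  0.0719] -> (0.6618, -0.1402, 0.0388) mm [-0.6 -0.5 33.1] turn [ 0.    -0.003 -0.002] j [-0.16  0.64  0.4   1.67 -0.3   0.89  1.93] t 20.93
```

play_rows(
  deltas=[
    [0,[-0.5,-0.5,17],[0,0,0]],
    [0,[-0.5,-0.5,28],[0,0,0]],
    [0,[-0.5,-0.5,33],[0,0,0]],
    [0,[-0.5,-0.5,33],[0,0,0]],
    [0,[-0.5,-0.5,33],[0,0,0]],
  ],
)

```text
clock: 21.55
tcp_pos: [0.6624, -0.1403, 0.0399]
orientation: [-0.004, -3.14, -0.0]
contact_force: [-0.4, 0.0, -0.5]
grip_width: 0.0251
```

play_rows(
  deltas=[
    [70,[0,0,0],[0,0,0]],
    [70,[0,0,0],[0,0,0]],
    [70,[0,0,0],[0,0,0]],
    [70,[0,0,-40],[0,0,0]],
    [70,[0,0,-90],[0,0,0]],
    [70,[0,0,-140],[0,0,0]],
    [70,[0,0,-160],[0,0,0]],
  ],
)

```text
clock: 22.42
tcp_pos: [0.6641, -0.141, 0.2036]
orientation: [0.004, 3.138, -0.001]
contact_force: [0.3, 0.3, 0.2]
grip_width: 0.0702
```

```bash
python3 -c "
from h import *
handle((.661,-.14),zr=(.069,.086))
go(.56,.06,.2);go(.4318,.262,.2)"
```

```text
n 941 median [ 0.6604 -0.1412  0.0748] mean [ 0.6605 -0.1408  0.0746] circ 661.5 -140.8 14.0 px 322.0 213.0
at [ 0.6647 -0.141   0.2048] -> (0.56, 0.06, 0.2) mm [105.2 200.8   4.2] turn [-0.     0.005 -0.002] j [-0.2   0.51  0.46  1.57 -0.24  1.12  1.88] t 22.48
at [ 0.6647 -0.141   0.2048] -> (0.4318, 0.262, 0.2) mm [233.9 402.5   3.4] turn [-0.     0.005 -0.002] j [-0.2   0.51  0.46  1.57 -0.24  1.12  1.88] t 22.48
```

play_rows(
  deltas=[
    [70,[26,45,0],[0,0,0]],
    [70,[52,90,0],[0,0,0]],
    [70,[78,135,0],[0,0,0]],
    [70,[104,180,0],[0,0.005,0]],
    [70,[130,224,0],[0,0.005,0]],
    [70,[156,268,0],[0,0.005,0]],
    [70,[182,313,0],[0,0.005,0]],
    [70,[208,358,0],[0,0.005,0]],
  ],
)

```text
clock: 23.48
tcp_pos: [0.4557, 0.2185, 0.2023]
orientation: [-0.003, -3.14, 0.002]
contact_force: [0.4, 0.8, 0.2]
grip_width: 0.0702
```

```bash
python3 -c "
from h import *
go(.4322,.262,.038)"
```

```text
at [0.4557 0.2185 0.2023] -> (0.4322, 0.262, 0.038) mm [ 23.3  43.7 164.3] turn [-0.001 -0.002 -0.002] j [-0.86  0.2   0.33  1.97 -0.08  0.99  1.08] t 23.48
```

play_rows(
  deltas=[
    [70,[23.3,43.7,0],[0,0,0]],
    [70,[23.3,43.7,50],[0,0,0]],
    [70,[23.3,43.7,100],[0,0,0]],
    [70,[23.3,43.7,145],[0,0,0]],
    [70,[23.3,43.7,164],[0,0,0]],
    [70,[23.3,43.7,164],[0,0,0]],
    [0,[23.3,43.7,164],[0,0,0]],
    [0,[23.3,43.7,164],[0,0,0]],
  ],
)

```text
clock: 24.48
tcp_pos: [0.4328, 0.2625, 0.0392]
orientation: [-0.004, -3.141, 0.0]
contact_force: [0.4, 0.2, -0.1]
grip_width: 0.0343
```

play_rows(
  deltas=[
    [0,[0,0,0],[0,0,0]],
    [0,[0,0,0],[0,0,0]],
    [0,[0,0,0],[0,0,0]],
    [0,[0,0,-15],[0,0,0]],
    [0,[0,0,-50],[0,0,0]],
    [0,[0,0,-100],[0,0,0]],
    [0,[0,0,-145],[0,0,0]],
    [0,[0,0,-145],[0,0,0]],
  ],
)

```text
clock: 25.48
tcp_pos: [0.4349, 0.264, 0.1883]
orientation: [0.004, 3.136, 0.008]
contact_force: [0.3, 0.1, -2.0]
grip_width: 0.0249
```

```bash
python3 -c "
from h import *
go(.48,-.01,.19);go(.4427,-.2742,.17)"
```

```text
at [0.4349 0.264  0.1883] -> (0.48, -0.01, 0.19) mm [ -45.8 -273.9   -2.9] turn [ 0.005  0.005 -0.002] j [-0.94  0.21  0.31  1.98 -0.08  0.95  0.98] t 25.48
at [0.4349 0.264  0.1883] -> (0.4427, -0.2742, 0.17) mm [  -9.  -538.3   15.6] turn [ 0.005  0.005 -0.002] j [-0.94  0.21  0.31  1.98 -0.08  0.95  0.98] t 25.48
```

play_rows(
  deltas=[
    [0,[-9,-50,0],[0,0,0]],
    [0,[-18,-100,0],[0,0,0]],
    [0,[-27,-150,0],[0,0,0]],
    [0,[-36,-200,0],[0,0.005,0]],
    [0,[-44,-250,0],[0.005,0.005,0]],
    [0,[-44,-300,0],[0.005,0.005,0]],
    [0,[-36,-350,0],[0.005,0.005,0]],
    [0,[-28,-400,0],[0.005,0.005,0]],
  ],
)

```text
clock: 26.48
tcp_pos: [0.4606, -0.1373, 0.1857]
orientation: [-0.003, -3.14, -0.0]
contact_force: [-0.1, -0.6, -0.7]
grip_width: 0.0248
```

```bash
python3 -c "
from h import *
go(.4424,-.2742,.07)"
```

```text
at [ 0.4606 -0.1373  0.1857] -> (0.4424, -0.2742, 0.07) mm [  17.8 -136.9  115.6] turn [ 0.    -0.001 -0.002] j [-0.35  0.18  0.59  2.05 -0.13  0.94  1.87] t 26.48
```

play_rows(
  deltas=[
    [0,[6,-46,0],[0,0,0]],
    [0,[12,-92,0],[0,0,0]],
    [0,[17,-130,10],[0,0,0]],
    [0,[18,-137,40],[0,0,0]],
    [0,[18,-137,80],[0,0,0]],
    [0,[18,-137,115],[0,0,0]],
    [0,[18,-137,115],[0,0,0]],
  ],
)

```text
clock: 27.35
tcp_pos: [0.4393, -0.2729, 0.0681]
orientation: [-0.004, -3.134, -0.004]
contact_force: [-0.1, -0.5, -1.2]
grip_width: 0.0248
```

```bash
python3 -c "
from h import *
go(.4425,-.2742,.0393)"
```

```text
at [ 0.4393 -0.2729  0.0681] -> (0.4425, -0.2742, 0.0393) mm [-3.4 -1.4 28.7] turn [ 0.003 -0.008 -0.002] j [-0.01  0.45  0.56  2.07 -0.35  0.73  2.34] t 27.35
```

play_rows(
  deltas=[
    [0,[-3.4,-1.4,12],[0,-0.008,0]],
    [0,[-3.4,-1.4,22],[0,-0.008,0]],
    [0,[-3.4,-1.4,28.7],[0,-0.008,0]],
    [0,[-3.4,-1.4,28.7],[0,-0.008,0]],
    [0,[-3.4,-1.4,28.7],[0,-0.008,0]],
  ],
)

```text
clock: 27.98
tcp_pos: [0.4428, -0.2744, 0.0397]
orientation: [0.004, 3.141, 0.004]
contact_force: [-0.3, -0.9, 0.8]
grip_width: 0.0252
```

play_rows(
  deltas=[
    [70,[0,0,0],[0,0,0]],
    [70,[0,0,0],[0,0,0]],
    [70,[0,0,0],[0,0,0]],
    [70,[0,0,-40],[0,0,0]],
    [70,[0,0,-90],[0,0,0]],
    [70,[0,0,-140],[0,0,0]],
    [70,[0,0,-160],[0,0,0]],
    [70,[0,0,-160],[0,0,0]],
  ],
)

```text
clock: 28.98
tcp_pos: [0.4437, -0.2752, 0.2011]
orientation: [0.004, 3.137, 0.003]
contact_force: [-0.1, -0.4, -0.8]
grip_width: 0.0699
```

```bash
python3 -c "
from h import *
handle((.442,-.274),zr=(.069,.086))
p,d=r.grab_frame('top');c=cv2.resize(p[140:320,150:450,::-1],None,fx=2.6667,fy=2.6667,interpolation=cv2.INTER_CUBIC);cv2.imwrite('pics/top1.png',c)
"
```

```text
n 956 median [ 0.4403 -0.2751  0.0747] mean [ 0.4404 -0.2749  0.0746] circ 441.3 -275.1 14.0 px 322.0 214.0
```

View pics/top1.png

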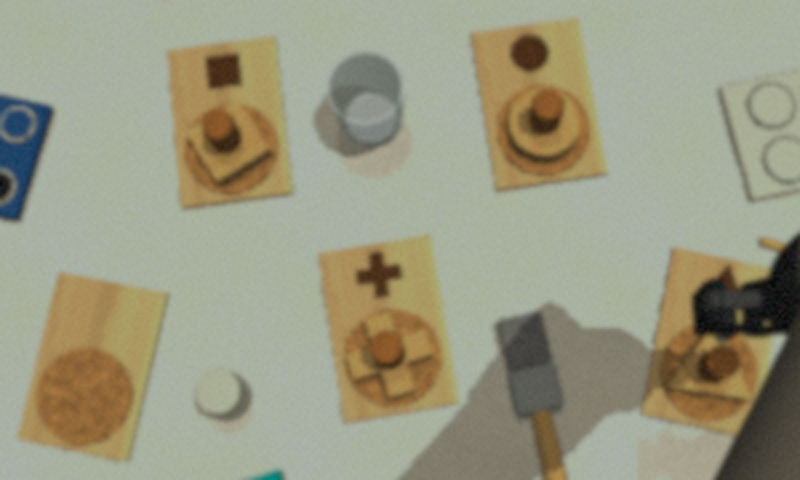

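The crop shows all four stamps upright on matching stands: square (230,145), round (545,125), cross (390,352) and triangle (715,370). The jar is unmoved at (366,95) and the spare stand is empty.

```bash
python3 -c "
from bench import r
print(r.hand_in(), r.get_obs()['clock'])"
```

```text
the job is handed in; nothing more can be done
the job is handed in; nothing more can be done
```

All four stamps are back on their own stands, upright and released. I set the triangle on the spare stand first, then placed the square, cross and round stamps, and moved the triangle home last.

- **Centring:** wrist depth readings of the handle tops put each stamp within about 1 mm of its measured pad centre. The camera calibration itself is only good to about 2 mm. All the tops read about 75 mm above the table, as they should for upright stamps.
- **Surroundings:** in the last top-camera crop the jar was where it started and the spare stand was empty. That crop did not cover the green and pink look-alikes and showed only an edge of the turquoise one; the arm never went down near any of them.
- **Limits:** the arm finished at about 29 s with the open gripper 0.2 m up. The highest external force I read was about 6 N, at the end of the grasp moves.
- **Disagreement:** the gripper read about 25 mm on the 28 mm handles. Every grasp held.

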